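# Bring the nutmeg dish round to the mortar

## Robot

A 6-joint arm with a two-finger parallel gripper is mounted at the origin on the work surface. World frame = base frame: x ahead of the robot, y to its left, z up, the work surface at z = 0. Lengths are in mm, angles in rad, forces in N, time in s.
With the tool pointing down it reaches from about 275 to 1000 mm from the base axis. Payload 8.4 kg.
Tool frame: the origin (TCP) lies midway between the tips of the shut fingers; the grasp point (between the pads) lies 19 mm behind it; z points along the fingers, y is the line along which they close (so a half turn about z gives the same grasp; the last joint's range is limited). The gripper opens to 85 mm and grips with 20 to 120 N. Pads are 22 mm wide; open, the fingers measure 114 mm over their backs; the gripper's body (76 mm by 85 mm) begins 54 mm behind the grasp point. The pads swing forward as they close: fully open they stand 13 mm farther back than shut.
Start: joints at [-1.194, 0.353, 1.633, -0, 1.155, -0.002], TCP at [231.127, -580.696, 231.281] pointing down, gripper open.
Joint ranges: [-2.63, 2.63], [-0.92, 2.1], [0.06, 2.66], [-1.3, 4.44], [0, 2.69], [-3.02, 3.02]. Speed limits (rad/s): [2.22, 2.22, 2.79, 3.14, 3.14, 3.14].

## Interface

Orientations are given as [roll, pitch, yaw] about the fixed x, y, z axes, in that order (R = Rz(yaw) Ry(pitch) Rx(roll)).
In Python, from rig import r gives the robot as it stands.
- The arm moves only by the shell command python3 -m inch 'ROWS' [OPENING] [FORCE]. ROWS is JSON, a list that holds one entry, the list of rows, each a list of 6 numbers: the shift along the tool's x, y, z scaled (see below), then the turn, a rotation vector about the tool's x, y, z scaled (see below). In form: [[[tx, ty, tz, wx, wy, wz], ...]]. A call has 1 to 8 rows; each row is the pose to reach, as a shift and turn from the pose commanded when the call began, along the tool's axes at that moment, turning the shorter way round; what a row does not reach only later rows make up. The controller multiplies each number of a shift by 20 cm and each number of a turn by pi rad. A row lasts 1/12 s, in which the tool goes at most 41.7 mm and 7.16 degrees, less where a joint would pass 70% of its speed; a pose out of reach is approached as far as the arm can. A call with a number of a shift or a turn outside -1 to 1 is refused whole. A call with a gripper value outside its range is refused whole. OPENING is the gripper's target within -1 to 1 (fully open at 1, half-way at 0, shut at -1), set as the call begins (- or left out, the last holds). The fingers move at their own pace and stop on an object; FORCE is the grip in N (left out, the last holds). Time passes only in rows, so rows that repeat a pose let the fingers close. It gives the time, the measured TCP pose, the force, the opening and the grip force at its end, in the units of the state.
- r.sense(): the state, without advancing time (a new reading comes with each control period).
- r.grab_frame(name): name is "scene" or "side" or "wrist"; returns the picture (400x640x3 uint8, red, green, blue); there is no depth.
- r.camera_info(name): a dict with "K" (3x3 intrinsics, pixels), "rvec" (rotation vector, rad) and "tvec" (3), from world to camera coordinates, as OpenCV has them; the wrist camera has in their place "mount" (4x4, takes a point from camera to tool coordinates, whose origin is the TCP and whose axes are the flange's). Camera axes: x right, y down, z forward; pixel columns grow to the right and rows downward; lengths in mm; the calibration is good to about 2 mm. A picture is of the moment at which its call begins: read the wrist's pose just before it. camera_info takes no time and is no camera call.
- r.sign_off(): hands the job in; it is judged then, once.
The state is a dict: "clock": time; "qpos": joint angles; "qvel": joint speeds; "joint_efforts": joint torques, N m; "eef_pos": TCP position; "tcp_rot": TCP orientation; "contact_force": force on the tool from outside, world axes, zero at the start; "wrist_torque": the same for the moment, N m; "opening": opening from 0.0 (shut) to 1.0 (fully open); "grasp_force": force on a finger pad.
Only numpy, scipy, OpenCV 4.12 (cv2) and the standard library are available. Lean on these libraries where they do the work, as an engineer would, in place of code of your own. Each camera call takes 0.05 s, during which the arm holds its last target. There are 200 camera calls.

## Task

Take the little brass dish by its arched handle, lift it off its tile and, above the tile, give it a quarter turn so that its pouring lip faces the side where the white mortar stands, keeping the dish level and the loose nutmeg resting in its middle. Then carry it across without turning it further until the tip of the lip is over the middle of the mortar's mouth, a few centimetres above the rim, and finish holding it there, still and level, touching neither the mortar nor anything else; leave the mortar, jar, vial and spoon where they stand.

Things in the scene. Friction and masses are not known exactly. Their poses are not given: they have to be found in the camera images.
- dish: Loose brass dish, 200-330 g, 104 mm across the rim, rim 20 mm high, on a flat 60 mm foot. Origin: centre of the underside, z up. Inside: shallow 20 degree cone round a small flat middle. A 22 mm wide pouring lip sticks out at +x. An arched handle spans it along y, over the middle. At the start it stands centred on the tile, its x along the tile's x.
- dish_handle (a point): Centre of the handle's straight flat-sided top bar, 80 mm above the dish's underside; axes as the dish. The bar runs along y: 70 mm long (y), 10 mm thick (x), 12 mm high; 6 mm posts go down to the rim at y = +-51 mm. Pinch it across x from above. The nutmeg's top is 47 mm below this point.
- dish_lip (a point): Tip of the pouring lip, in the dish frame 72 mm along +x and 21 mm above the underside; axes as the dish.
- dish_middle (a point): Centre of the dish's inner floor, 7 mm above its underside; axes as the dish.
- nutmeg_center (a point): Centre of the nutmeg, a loose dark brown ball 26 mm in diameter, about 12 g, resting in the middle of the dish. It rolls up the cone if the dish is jerked or tilted.
- trivet: White and blue square tile, 110 x 110 mm, 10 mm thick, fixed to the counter. Origin: centre of the underside, z up, x and y square to its sides. The dish's lip points along its +x at the start; the mortar stands off its +y or its -y side, the jar off the other.
- mortar: White ceramic mortar, an open round bowl 104 mm across the rim, 70 mm high, walls 8 mm, 700 g, loose, empty, standing on the counter 190 to 230 mm to one side of the trivet's centre, along the trivet's +y or -y and up to 35 mm off that line. Origin: centre of the underside, z up; its yaw means nothing.
- mortar_rim (a point): Centre of the mortar's mouth at rim height, 70 mm above the counter.
- jar: Bystander: closed amber glass jar with a cork top, 68 mm in diameter, 95 mm high, loose, upright on the side of the trivet opposite the mortar. Origin: centre of the underside.
- vial: Bystander: glass vial with a cork, 28 mm in diameter, 62 mm high, loose, upright beyond the trivet. Origin: centre of the underside.
- spoon: Bystander: small steel spoon 110 mm long, loose, lying on the counter just beyond the trivet, beside the vial. Origin: centre of the underside, x along its length.

How it is judged (in metres and radians):
On the way, in this order (a step that is already met when the one before it is completed fails the run):
1. the dish is lifted clear of the tile, still with its first heading (over 15 mm up, within 30 degrees) (z of dish in the frame of trivet above 0.025 m and angle between the x axis of dish and the x axis of trivet, either way round below 0.52 rad), for 0.05 s.
2. above the tile, the dish is a quarter turn (within 12 degrees) from its start, lip towards the mortar's side, nutmeg within 12 mm of its middle (z of dish in the frame of trivet above 0.025 m and horizontal distance between dish and trivet below 0.06 m and angle between the x axis of dish and the y axis of trivet, either way round below 0.21 rad and x of mortar in the frame of dish above 0.08 m and horizontal distance between nutmeg_center and dish_middle below 0.012 m), for 0.2 s.
At the end, for the whole second after the job is handed in: Gripper holds the dish, still, level within 0.1 rad, a quarter turn (within 12 deg) from its start; lip tip within 25 mm sideways of the centre of the mortar's mouth, 8-80 mm above the rim; nutmeg within 12 mm of the dish's middle; dish touches only gripper and nutmeg; mortar, jar, vial upright (horizontal distance between dish_lip and mortar_rim below 0.025 m and z of dish_lip in the frame of mortar_rim between 0.008 and 0.08 m and angle between the x axis of dish and the y axis of trivet, either way round below 0.21 rad and x of mortar in the frame of dish above 0.03 m and angle between each of dish, jar, vial's own z axis and vertical below 0.1 rad and horizontal distance between nutmeg_center and dish_middle below 0.012 m and z of nutmeg_center in the frame of dish below 0.03 m and linear speed of dish below 0.02 m/s and contact force between dish and the fingers above 1 N and contact force between dish and mortar below 0.1 N and contact force between dish and trivet below 0.1 N and contact force between dish and jar below 0.1 N and contact force between mortar and the arm below 0.1 N and angle between mortar's own z axis and vertical below 0.05 rad); the arm keeps its last pose, push and grip.
It fails at once if the nutmeg rolls more than 20 mm from the dish's middle (horizontal distance between nutmeg_center and dish_middle above 0.02 m).
It fails at once if the dish is tilted more than 12 degrees (angle between dish's own z axis and vertical above 0.21 rad).
It fails at once if the fingers press on the nutmeg (contact force between nutmeg and the fingers above 0.5 N).
It fails at once if the mortar is pushed more than 15 mm (distance of mortar from where it was at the start of the episode above 0.015 m).
It fails at once if the jar, vial or spoon is moved more than 20 mm (distance of any of jar, vial, spoon from where it was at the start of the episode above 0.02 m).
It also fails if it takes over 48 s, if anything falls off the work surface, if the arm or the gripper's body presses on something with over 40 N, if the wrist force passes 120 N, or if a joint passes its speed limit or range.

## Working session

There is one attempt and no reset: what is moved stays moved. The work goes in short steps, Python scripts to look and compute and a shell command to move; the robot and the scene stay as the last step left them, time stands still between calls to the robot, and variables do not carry over. Pictures are saved under pics/ and viewed, at most 10 in all, crops included, and the job is handed in when it is done.

```bash
mkdir -p pics; ls
python3 - <<'E'
from rig import r
import cv2, numpy as np
s=r.sense();print(s)
for n in("scene","side"):
    cv2.imwrite(f"pics/{n}0.png",cv2.cvtColor(r.grab_frame(n),cv2.COLOR_RGB2BGR))
    print(n,r.camera_info(n))
print(r.camera_info("wrist"))
E
```

```text
pics
{'clock': 0.0, 'qpos': array([-1.19439573e+00,  3.53623965e-01,  1.63415769e+00,  1.87956195e-05,
        1.15517743e+00, -2.37914177e-03]), 'qvel': array([ 0.00035516,  0.00108921, -0.0014788 ,  0.00170978,  0.00026171,
        0.00039563]), 'joint_efforts': array([-6.70223690e-04, -6.05234528e+01, -3.42072880e+01, -2.69420752e-05,
        9.18581849e-03,  5.87836809e-06]), 'eef_pos': array([ 230.95766481, -580.2435644 ,  230.5666972 ]), 'tcp_rot': array([-3.14022626e+00, -2.04359913e-05,  3.78772127e-01]), 'contact_force': array([ 0.10229336, -0.19797487,  0.66555653]), 'wrist_torque': array([ 0.00060932, -0.00397004, -0.03155484]), 'grasp_force': 0.0, 'opening': 0.9989279267177442}
scene {'K': array([[486.79887385,   0.        , 324.51188234],
       [  0.        , 486.79887385, 201.05505256],
       [  0.        ,   0.        ,   1.        ]]), 'rvec': array([ 1.85701564,  1.65311461, -0.64448631]), 'tvec': array([ -69.0248207 , -359.77749061, 1271.89354513])}
side {'K': array([[510.06703912,   0.        , 327.45400011],
       [  0.        , 510.06703912, 194.3108933 ],
       [  0.        ,   0.        ,   1.        ]]), 'rvec': array([ 2.13178174, -0.19768297,  0.10157337]), 'tvec': array([-574.60510388,  152.7254537 ,  875.35890792])}
{'K': array([[347.06100004,   0.        , 316.1514448 ],
       [  0.        , 347.06100004, 200.41058575],
       [  0.        ,   0.        ,   1.        ]]), 'mount': array([[-3.74556826e-04, -9.57346673e-01, -2.88941530e-01,
         7.40126057e+01],
       [ 9.99999930e-01, -3.57616909e-04, -1.11418536e-04,
         1.14885238e-01],
       [ 3.33578802e-06, -2.88941551e-01,  9.57346740e-01,
        -1.42334546e+02],
       [ 0.00000000e+00,  0.00000000e+00,  0.00000000e+00,
         1.00000000e+00]])}
```

View pics/scene0.png

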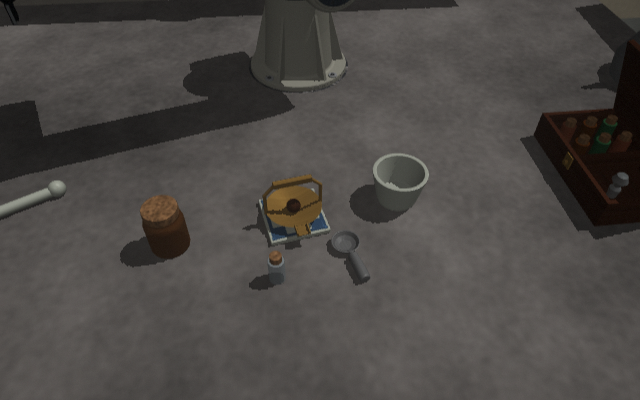

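View pics/side0.png

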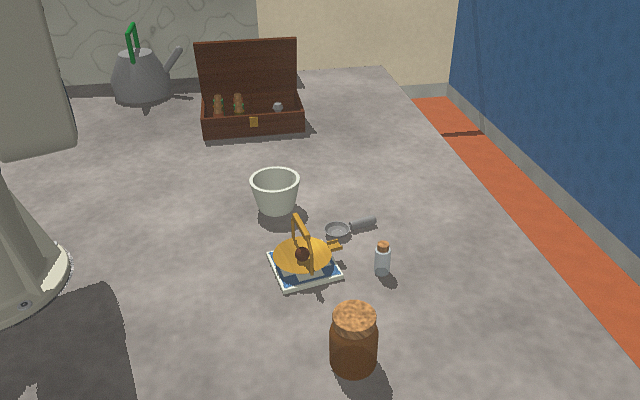

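The scene view shows the dish at about (293,205), its bar from (275,184) to (308,179), the lip tip near (303,233), the tile's front corners at (271,241) and (329,230), and the mortar mouth at (400,171). In the side view, the lip tip is at (341,244) and the mortar mouth at (275,184).

```bash
cat > h.py <<'E'
import cv2, numpy as np
from rig import r
from scipy.spatial.transform import Rotation as R
def ray(n,px,s=None):
    c=r.camera_info(n); d=np.linalg.inv(c["K"])@[px[0],px[1],1.]
    if n=="wrist":
        A=R.from_euler('xyz',s["tcp_rot"]).as_matrix(); M=c["mount"]
        return A@M[:3,3]+s["eef_pos"], A@M[:3,:3]@d
    A=cv2.Rodrigues(c["rvec"])[0]; return -A.T@c["tvec"],A.T@d
def onz(n,px,z,s=None):
    o,d=ray(n,px,s); return (o+d*(z-o[2])/d[2]).round(1)
def blob(m,k=1):
    n,l,st,c=cv2.connectedComponentsWithStats(m.astype(np.uint8)); i=1+np.argsort(-st[1:,4])[:k]
    return [(l==j) for j in i]
E
python3 - <<'E'
from h import *
# mortar rim: white-ish blob in ROI, ellipse fit on upper contour
for n,roi in(("scene",(365,435,145,215)),("side",(240,310,158,222))):
    im=cv2.imread(f"pics/{n}0.png");x0,x1,y0,y1=roi;c=im[y0:y1,x0:x1].astype(int)
    m=blob((c[...,1]>c[...,2]+4)&(c[...,1]>90))[0]; ys,xs=np.nonzero(m); print(n,"mortar bbox",xs.min()+x0,xs.max()+x0,ys.min()+y0,ys.max()+y0)
    L=[xs.min(),ys[xs==xs.min()].mean()];Rr=[xs.max(),ys[xs==xs.max()].mean()]
    a=onz(n,(L[0]+x0,L[1]+y0),70);b=onz(n,(Rr[0]+x0,Rr[1]+y0),70);print(a,b,(a+b)/2,np.linalg.norm(a-b))
    print(" top",onz(n,(xs[ys==ys.min()].mean()+x0,ys.min()+y0),70))
for p in[(275,184),(309,179)]:print("bar",onz("scene",p,96))
print("lip",onz("scene",(303,233),31),onz("side",(341,244),31))
for p in[(271,241),(329,230),(258,201)]:print("tile",onz("scene",p,10))
for p in[(286,291),(343,275),(267,256)]:print("tile side",onz("side",p,10))
print("vial",onz("scene",(275,256),62),onz("side",(383,245),62),"jar",onz("scene",(160,208),95))
for n in("scene","side"):
    im=cv2.imread(f"pics/{n}0.png")
    x,y,w,h=(235,150,220,140) if n=="scene" else (230,150,180,150)
    cv2.imwrite(f"pics/{n}c.png",cv2.resize(im[y:y+h,x:x+w],None,fx=3.6,fy=3.6,interpolation=cv2.INTER_CUBIC))
E
```

```text
scene mortar bbox 419 419 185 185
[545.3 170.7  70. ] [545.3 170.7  70. ] [545.3 170.7  70. ] 0.0
 top [545.3 170.7  70. ]
side mortar bbox 277 279 184 186
[504.  111.4  70. ] [508.3 114.5  70. ] [506.15 112.95  70.  ] 5.3009433122794345
 top [506.7 118.6  70. ]
bar [542.3 -82.9  96. ]
bar [536.3 -24.5  96. ]
lip [600.7 -41.8  31. ] [600.9 -44.1  31. ]
tile [595.2 -97.7  10. ]
tile [581.4   6.1  10. ]
tile [ 496.2 -117.4   10. ]
tile side [ 492.1 -123.4   10. ]
tile side [ 592.5 -102.5   10. ]
tile side [468.7 -27.1  10. ]
vial [668.3 -91.5  62. ] [661.6 -98.7  62. ] jar [ 576.8 -269.5   95. ]
```

View pics/scenec.png

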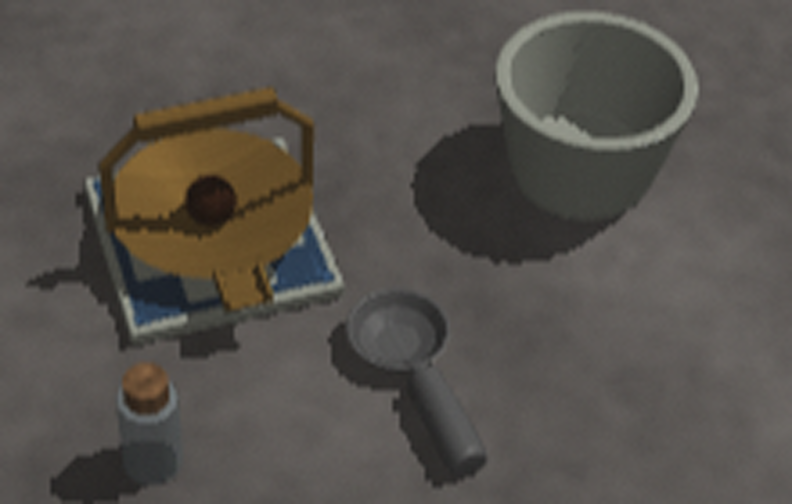

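The crop gives refined points: tile corners at (259.4,200.6), (271.7,241.7) and (330,228.9), bar centre at (292.5,180.3), and mortar mouth at (400.8,172.5). That puts the dish at about (538,-56) with a yaw of about 0.17, and the mortar on the +y side. I'll go above the dish with the tool yawed to about 1.74.

```bash
python3 -m inch '[[[0.2,-0.15,0,0,0,0],[0.4,-0.31,0,0,0,0],[0.6,-0.47,0,0,0,0],[0.8,-0.62,0,0,0,0],[0.8,-0.62,0,0,0,0]]]' 1 && python3 -m inch '[[[0.2,-0.15,0,0,0,0],[0.4,-0.31,0,0,0,0],[0.6,-0.47,0,0,0,0],[0.8,-0.62,0,0,0,0],[0.8,-0.62,0,0,0,0]]]' && python3 -m inch '[[[0.2,-0.15,0,0,0,0],[0.4,-0.31,0,0,0,-0.1],[0.6,-0.47,0,0,0,-0.15],[0.8,-0.62,0,0,0,-0.19],[0.8,-0.62,0,0,0,-0.23],[0.8,-0.62,0,0,0,-0.27],[0.8,-0.62,0,0,0,-0.31],[0.8,-0.62,0,0,0,-0.31]]]' && python3 -m inch '[[[0,0,0,0,0,-0.123],[0,0,0,0,0,-0.123],[0,0,0,0,0,-0.123],[0,0,0,0,0,-0.123],[0,0,0,0,0,-0.123],[0,0,0,0,0,-0.123]]]'
python3 - <<'E'
from h import *
s=r.sense();print(s["eef_pos"],s["tcp_rot"],s["qpos"],s["clock"])
im=cv2.cvtColor(r.grab_frame("wrist"),cv2.COLOR_RGB2BGR);cv2.imwrite("pics/w1.png",im)
print("mortar scene",onz("scene",(400.8,172.5),70))
E
```

```text
clock: 0.52
eef_pos: [334.4, -403.9, 230.9]
tcp_rot: [-3.141, -0.0, 0.379]
contact_force: [0.0, -0.7, 0.2]
opening: 1.003
grasp_force: 0.0
clock: 0.93
eef_pos: [437.3, -229.5, 231.2]
tcp_rot: [-3.141, -0.0, 0.379]
contact_force: [0.5, -0.9, 1.1]
opening: 1.003
grasp_force: 0.0
clock: 1.6
eef_pos: [539.5, -56.5, 230.8]
tcp_rot: [-3.141, 0.0, 1.262]
contact_force: [-0.2, -0.1, -0.1]
opening: 0.998
grasp_force: 0.0
clock: 2.1
eef_pos: [539.4, -57.6, 231.2]
tcp_rot: [-3.141, -0.0, 1.636]
contact_force: [-0.0, -0.1, -0.3]
opening: 1.001
grasp_force: 0.0
[539.43668732 -57.57166887 231.15328905] [-3.14132073e+00 -4.56024449e-05  1.63622390e+00] [-1.09086592e-01  2.25394742e-01  1.81024092e+00 -2.57782971e-06
  1.10623270e+00 -1.74513011e-01] 2.1
mortar scene [510.1 145.9  70. ]
```

View pics/w1.png

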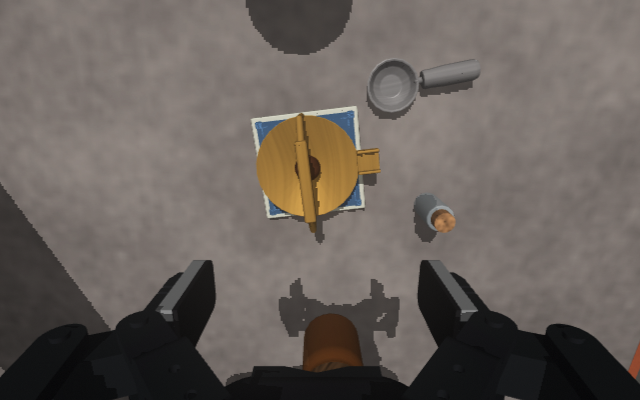

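The wrist view shows the tile corners at (252,119), (357,108), (365,208) and (269,218). The bar runs from (302,139) to (310,222), the lip tip is at (381,160), and the nutmeg is at (308,167).

Run:
```python
from h import *
s=r.sense();im=cv2.imread("pics/w1.png")
f=lambda p,z:onz("wrist",p,z,s)
T=np.array([f(p,10) for p in[(252,119),(357,108),(365,208),(268.5,218)]]);c=T.mean(0)
for i in range(4):
    d=T[(i+1)%4]-T[i];print(T[i],np.hypot(*d[:2]).round(1),np.arctan2(d[1],d[0]).round(3))
print("tile c",c)
a,b=f((301.5,140),96),f((310.5,222),96);print("bar",a,b,(a+b)/2,np.hypot(*(a-b)[:2]),np.arctan2(*(a-b)[1::-1])-np.pi/2)
print("lip",f((381,160),31),"nutmeg",f((308,167),30))
hsv=cv2.cvtColor(im,cv2.COLOR_BGR2HSV);m=cv2.inRange(hsv,(10,110,90),(28,255,255));m[:,370:]=0;m[250:]=0
cv2.imwrite("pics/c1.png",cv2.resize(im[90:250,230:400],None,fx=3.5,fy=3.5,interpolation=cv2.INTER_CUBIC))
```

```text
[471.1 -11.1  10. ] 107.4 0.167
[577.    6.7  10. ] 107.2 -1.389
[596.4 -98.7  10. ] 107.3 -2.966
[ 490.7 -117.4   10. ] 108.1 1.753
tile c [533.8   -55.125  10.   ]
bar [525.6 -18.4  96. ] [537.  -87.1  96. ] [531.3  -52.75  96.  ] 69.6394284870288 0.1644404622355824
lip [603.4 -41.   31. ] nutmeg [531.3 -53.1  30. ]
```

View pics/c1.png

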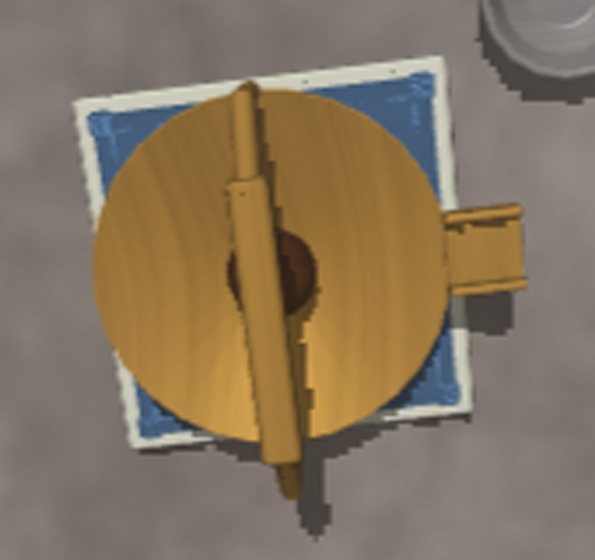

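```bash
python3 -m inch '[[[0.02,-0.035,0.1,0,0,-0.031],[0.02,-0.035,0.25,0,0,-0.031],[0.02,-0.035,0.4,0,0,-0.031],[0.02,-0.035,0.5,0,0,-0.031],[0.02,-0.035,0.5,0,0,-0.031],[0.02,-0.035,0.5,0,0,-0.031]]]' 1
python3 - <<'E'
from h import *
s=r.sense();print(s["eef_pos"],s["tcp_rot"],s["clock"])
im=cv2.cvtColor(r.grab_frame("wrist"),cv2.COLOR_RGB2BGR);cv2.imwrite("pics/w2.png",im)
E
```

```text
clock: 2.65
eef_pos: [531.6, -54.0, 130.8]
tcp_rot: [-3.139, -0.001, 1.736]
contact_force: [0.0, 0.3, -0.9]
opening: 0.995
grasp_force: 0.0
[531.64299305 -54.02024417 130.76269587] [-3.13937367e+00 -6.02098331e-04  1.73603446e+00] 2.65
```

View pics/w2.png

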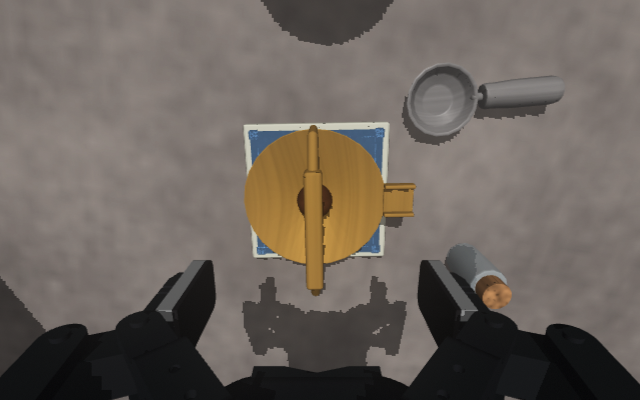

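The bar is square to the pads and runs from (313,172) to (316,292), within 1 mm of centre. I'll descend and close.

```bash
python3 -m inch '[[[0,-0.004,0.1,0,0,0],[0,-0.004,0.2,0,0,0],[0,-0.004,0.26,0,0,0],[0,-0.004,0.3,0,0,0],[0,-0.004,0.3,0,0,0],[0,-0.004,0.3,0,0,0]]]' 1 && python3 -m inch '[[[0,0,0,0,0,0],[0,0,0,0,0,0],[0,0,0,0,0,0],[0,0,0,0,0,0],[0,0,0,0,0,0],[0,0,0,0,0,0],[0,0,0,0,0,0],[0,0,0,0,0,0]]]' -1 60 && python3 -m inch '[[[0,0,0,0,0,0],[0,0,0,0,0,0],[0,0,0,0,0,0],[0,0,0,0,0,0],[0,0,0,0,0,0],[0,0,0,0,0,0],[0,0,0,0,0,0],[0,0,0,0,0,0]]]' -1 60
```

```text
clock: 3.2
eef_pos: [532.3, -54.3, 72.3]
tcp_rot: [3.14, 0.0, 1.737]
contact_force: [-0.3, 0.2, 0.7]
opening: 1.003
grasp_force: 0.0
clock: 3.87
eef_pos: [531.2, -54.2, 71.4]
tcp_rot: [-3.141, -0.0, 1.738]
contact_force: [-1.9, -0.2, 3.8]
opening: 0.104
grasp_force: 58.6
clock: 4.53
eef_pos: [531.2, -54.2, 71.4]
tcp_rot: [-3.141, -0.0, 1.738]
contact_force: [-3.4, -0.2, 5.4]
opening: 0.101
grasp_force: 58.9
```

```bash
python3 -m inch '[[[0,0,-0.005,0,0,0],[0,0,-0.015,0,0,0],[0,0,-0.035,0,0,0],[0,0,-0.06,0,0,0],[0,0,-0.09,0,0,0],[0,0,-0.12,0,0,0],[0,0,-0.15,0,0,0],[0,0,-0.18,0,0,0]]]' && python3 -m inch '[[[0,0,-0.03,0,0,0],[0,0,-0.06,0,0,0],[0,0,-0.09,0,0,0],[0,0,-0.12,0,0,0],[0,0,-0.15,0,0,0],[0,0,-0.175,0,0,0],[0,0,-0.19,0,0,0],[0,0,-0.2,0,0,0]]]' && python3 -m inch '[[[0,0,0,0,0,0],[0,0,-0.01,0,0,0],[0,0,-0.02,0,0,0],[0,0,-0.03,0,0,0],[0,0,-0.035,0,0,0],[0,0,-0.04,0,0,0],[0,0,-0.04,0,0,0],[0,0,-0.04,0,0,0]]]'
python3 - <<'E'
from h import *
im=cv2.cvtColor(r.grab_frame("wrist"),cv2.COLOR_RGB2BGR);sc=cv2.cvtColor(r.grab_frame("side"),cv2.COLOR_RGB2BGR)
a=cv2.resize(im[100:400,170:470],(580,580))[:, :400]
cv2.imwrite("pics/m1.png",np.hstack([cv2.resize(im[120:400,180:460],(400,400)),cv2.resize(sc[140:320,220:400],(400,400))]))
E
```

```text
clock: 5.2
eef_pos: [531.6, -54.2, 108.1]
tcp_rot: [3.141, 0.0, 1.738]
contact_force: [0.4, -0.1, -3.0]
opening: 0.108
grasp_force: 58.4
clock: 5.87
eef_pos: [531.6, -54.2, 147.8]
tcp_rot: [3.141, 0.0, 1.738]
contact_force: [-0.1, 0.9, -3.2]
opening: 0.105
grasp_force: 58.4
clock: 6.53
eef_pos: [531.5, -54.2, 155.3]
tcp_rot: [3.142, -0.0, 1.738]
contact_force: [0.3, 0.2, -4.3]
opening: 0.105
grasp_force: 58.4
```

View pics/m1.png

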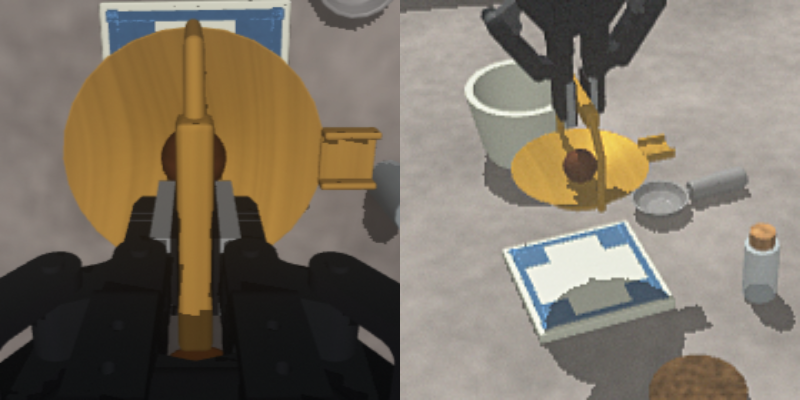

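The dish hangs level and the nutmeg sits in the middle, so I'll make the quarter turn with gentle ramps.

```bash
python3 -m inch '[[[0,0,0,0,0,-0.003],[0,0,0,0,0,-0.01],[0,0,0,0,0,-0.02],[0,0,0,0,0,-0.034],[0,0,0,0,0,-0.05],[0,0,0,0,0,-0.066],[0,0,0,0,0,-0.083],[0,0,0,0,0,-0.1]]]' && python3 -m inch '[[[0,0,0,0,0,-0.018],[0,0,0,0,0,-0.036],[0,0,0,0,0,-0.054],[0,0,0,0,0,-0.072],[0,0,0,0,0,-0.09],[0,0,0,0,0,-0.108],[0,0,0,0,0,-0.126],[0,0,0,0,0,-0.144]]]' && python3 -m inch '[[[0,0,0,0,0,-0.018],[0,0,0,0,0,-0.036],[0,0,0,0,0,-0.054],[0,0,0,0,0,-0.072],[0,0,0,0,0,-0.09],[0,0,0,0,0,-0.108],[0,0,0,0,0,-0.126],[0,0,0,0,0,-0.144]]]' && python3 -m inch '[[[0,0,0,0,0,-0.018],[0,0,0,0,0,-0.036],[0,0,0,0,0,-0.053],[0,0,0,0,0,-0.069],[0,0,0,0,0,-0.083],[0,0,0,0,0,-0.095],[0,0,0,0,0,-0.104],[0,0,0,0,0,-0.11]]]' && python3 -m inch '[[[0,0,0,0,0,-0.002],[0,0,0,0,0,-0.002],[0,0,0,0,0,-0.002],[0,0,0,0,0,-0.002],[0,0,0,0,0,-0.002],[0,0,0,0,0,-0.002],[0,0,0,0,0,-0.002],[0,0,0,0,0,-0.002]]]'
python3 - <<'E'
from h import *
s=r.sense();print(s["eef_pos"],s["tcp_rot"],s["qpos"])
w=cv2.cvtColor(r.grab_frame("wrist"),cv2.COLOR_RGB2BGR);sc=cv2.cvtColor(r.grab_frame("scene"),cv2.COLOR_RGB2BGR);si=cv2.cvtColor(r.grab_frame("side"),cv2.COLOR_RGB2BGR)
cv2.imwrite("pics/scene2.png",sc);cv2.imwrite("pics/w3.png",w);cv2.imwrite("pics/side2.png",si)
cv2.imwrite("pics/m2.png",np.hstack([cv2.resize(sc[130:280,250:450],(800,600))[:, :],])) 
cv2.imwrite("pics/m2.png",np.vstack([np.hstack([cv2.resize(sc[110:260,250:450],(400,300)),cv2.resize(si[120:270,200:400],(400,300))]),np.hstack([cv2.resize(w,(480,300)),np.zeros((300,320,3),np.uint8)])]))
E
```

```text
clock: 7.3
eef_pos: [531.5, -54.2, 155.3]
tcp_rot: [-3.142, 0.0, 2.056]
contact_force: [-0.6, 0.1, -3.7]
opening: 0.107
grasp_force: 58.4
clock: 7.97
eef_pos: [531.5, -54.2, 155.2]
tcp_rot: [-3.142, -0.0, 2.508]
contact_force: [0.7, 0.3, -3.2]
opening: 0.106
grasp_force: 58.4
clock: 8.63
eef_pos: [531.5, -54.2, 155.2]
tcp_rot: [-3.142, -0.0, 2.961]
contact_force: [-0.3, -0.8, -3.9]
opening: 0.102
grasp_force: 58.4
clock: 9.3
eef_pos: [531.5, -54.2, 155.3]
tcp_rot: [3.142, -0.0, -2.978]
contact_force: [-0.1, 0.0, -3.3]
opening: 0.104
grasp_force: 58.4
clock: 9.97
eef_pos: [531.5, -54.2, 155.3]
tcp_rot: [-3.142, 0.0, -2.975]
contact_force: [0.1, -0.9, -3.2]
opening: 0.1
grasp_force: 58.4
[531.51257169 -54.20773204 155.30148751] [-3.14156911e+00  5.03656807e-05 -2.97486950e+00] [-1.04437934e-01  3.02353364e-01  1.89801753e+00 -1.13786058e-05
  9.41166922e-01 -1.84195071e+00]
```

View pics/m2.png

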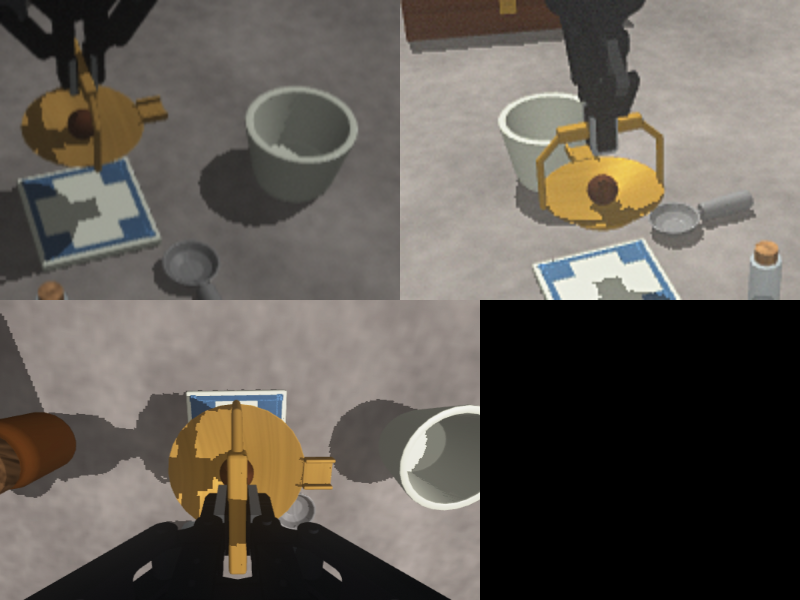

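Step 2 looks good: the lip faces the mortar and the nutmeg is central. The scene view puts the mortar mouth at (400.5,173), which gives (510.5,146) and fits the 190–230 mm rule. I'll check that point in the other two views by projecting it there.

Run:
```python
from h import *
s=r.sense()
def proj(n,P):
    P=np.array(P,float);c=r.camera_info(n)
    if n=="wrist":
        A=R.from_euler('xyz',s["tcp_rot"]).as_matrix();M=c["mount"];q=((P-s["eef_pos"])@A-M[:3,3])@M[:3,:3]
    else: q=P@cv2.Rodrigues(c["rvec"])[0].T+c["tvec"]
    p=q@c["K"].T;return p[:,:2]/p[:,2:]
print(onz("scene",(400.5,173),70))
t=np.linspace(0,6.28,24);C=np.c_[510.5+52*np.cos(t),146+52*np.sin(t),70+0*t]
out=[]
for n,f,(x,y,w,h) in(("side","side0",(220,150,100,75)),("wrist","w3",(500,110,140,105)),("scene","scene0",(350,140,100,75))):
    im=cv2.imread(f"pics/{f}.png");k=400/w;c=cv2.resize(im[y:y+h,x:x+w],(400,300))
    for p in proj(n,C):cv2.circle(c,tuple(int(v) for v in (p-[x,y]+.5)*k),2,(0,0,255),-1)
    out.append(c)
cv2.imwrite("pics/m3.png",np.vstack([np.hstack(out[:2]),np.hstack([out[2],out[2]*0])]))
```

```text
[511.3 145.   70. ]
```

View pics/m3.png

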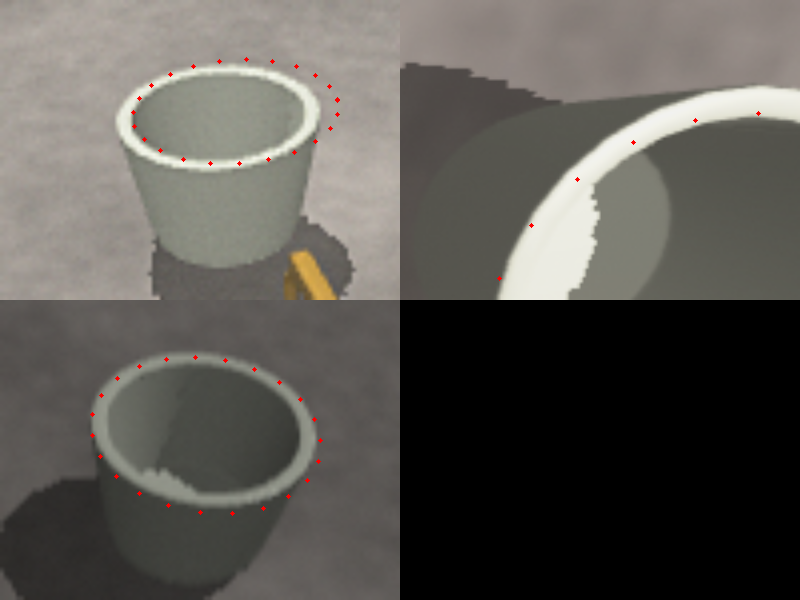

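The side and wrist views both shift the mouth centre toward the base, to about (505,145). The dish therefore has to move about -7 mm along tool x and 129 mm along tool y, which I'll carry out with a smooth profile.

```bash
python3 -m inch '[[[0,0,0,0,0,0],[0,0.0014,0,0,0,0],[0,0.0046,0,0,0,0],[-0.001,0.0104,0,0,0,0],[-0.001,0.019,0,0,0,0],[-0.002,0.032,0,0,0,0],[-0.003,0.0475,0,0,0,0],[-0.004,0.067,0,0,0,0]]]' && python3 -m inch '[[[-0.001,0.023,0,0,0,0],[-0.003,0.049,0,0,0,0],[-0.004,0.079,0,0,0,0],[-0.006,0.11,0,0,0,0],[-0.008,0.145,0,0,0,0],[-0.01,0.181,0,0,0,0],[-0.012,0.218,0,0,0,0],[-0.014,0.255,0,0,0,0]]]' && python3 -m inch '[[[-0.002,0.037,0,0,0,0],[-0.004,0.074,0,0,0,0],[-0.006,0.11,0,0,0,0],[-0.008,0.145,0,0,0,0],[-0.01,0.176,0,0,0,0],[-0.011,0.206,0,0,0,0],[-0.013,0.232,0,0,0,0],[-0.014,0.255,0,0,0,0]]]' && python3 -m inch '[[[-0.001,0.019,0,0,0,0],[-0.002,0.035,0,0,0,0],[-0.002,0.0475,0,0,0,0],[-0.003,0.056,0,0,0,0],[-0.003,0.062,0,0,0,0],[-0.004,0.065,0,0,0,0],[-0.004,0.067,0,0,0,0],[-0.004,0.067,0,0,0,0]]]'  && python3 -m inch '[[[0,0,0,0,0,0],[0,0,0,0,0,0],[0,0,0,0,0,0],[0,0,0,0,0,0],[0,0,0,0,0,0],[0,0,0,0,0,0],[0,0,0,0,0,0],[0,0,0,0,0,0]]]'
python3 - <<'E'
from h import *
s=r.sense();print(s["eef_pos"],s["tcp_rot"])
w=cv2.cvtColor(r.grab_frame("wrist"),cv2.COLOR_RGB2BGR);sc=cv2.cvtColor(r.grab_frame("scene"),cv2.COLOR_RGB2BGR);si=cv2.cvtColor(r.grab_frame("side"),cv2.COLOR_RGB2BGR)
cv2.imwrite("pics/m4.png",np.vstack([np.hstack([cv2.resize(sc[110:230,310:470],(400,300)),cv2.resize(si[120:240,210:370],(400,300))]),np.hstack([cv2.resize(w,(480,300)),np.zeros((300,320,3),np.uint8)])]))
E
```

```text
clock: 10.78
eef_pos: [530.0, -40.5, 155.3]
tcp_rot: [3.142, -0.0, -2.975]
contact_force: [-0.2, -0.5, -3.5]
opening: 0.106
grasp_force: 58.4
clock: 11.45
eef_pos: [524.2, 10.8, 155.3]
tcp_rot: [3.142, 0.0, -2.975]
contact_force: [-0.8, 0.6, -3.5]
opening: 0.1
grasp_force: 58.4
clock: 12.12
eef_pos: [518.6, 61.2, 155.3]
tcp_rot: [3.142, 0.0, -2.975]
contact_force: [0.8, 0.6, -3.3]
opening: 0.104
grasp_force: 58.4
clock: 12.78
eef_pos: [517.2, 74.0, 155.3]
tcp_rot: [-3.142, 0.0, -2.975]
contact_force: [-0.1, -0.2, -3.3]
opening: 0.101
grasp_force: 58.4
clock: 13.45
eef_pos: [517.2, 74.0, 155.3]
tcp_rot: [3.142, 0.0, -2.975]
contact_force: [-0.4, -1.0, -2.9]
opening: 0.106
grasp_force: 58.4
[517.19833751  74.01795456 155.29747655] [ 3.14158877e+00  1.98998431e-05 -2.97480184e+00]
```

View pics/m4.png

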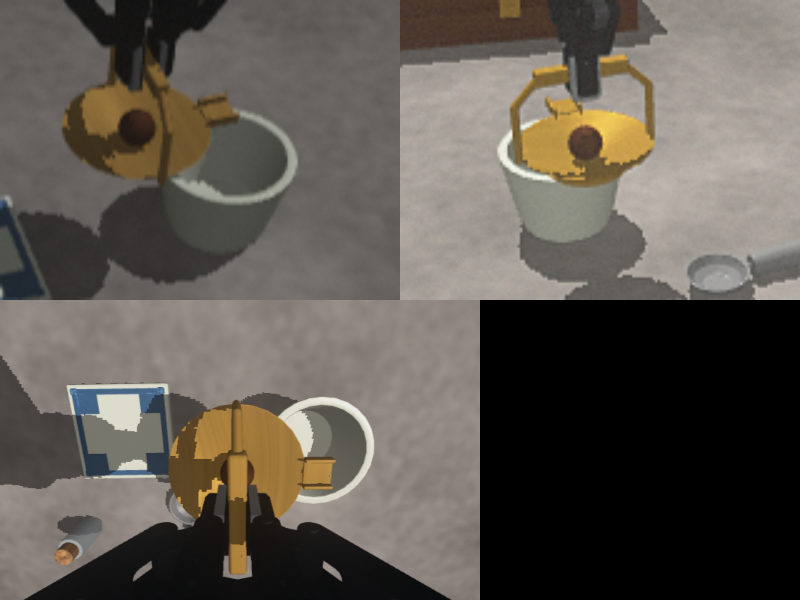

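The dish is held level with the nutmeg in the middle. In the wrist view the rim spans rows 129–271 with its right edge at column 499, so the mouth centre is at about (428,200). The lip tip is at (445,231), and I'll check that offset in world coordinates.

Run:
```python
from h import *
s=r.sense();f=lambda p,z:onz("wrist",p,z,s)
print("mortar",f((428,200),70),f((499,200),70),f((429,129.3),70),f((429,270.7),70),"lip",f((445,231),115))
```

```text
mortar [499.8 148.7  70. ] [491.7 196.6  70. ] [453.4 137.1  70. ] [551.9 163.3  70. ] lip [505.1 145.7 115. ]
```

The lip tip is at (505,146) and the mouth centre at about (502,149), so they are within about 5 mm. The lip is about 45 mm above the rim.

```bash
python3 -c "from rig import r; print(r.sign_off())"
```

```text
the job is handed in; nothing more can be done
None
```

The job is handed in, with no verdict returned: the arm is holding the dish still and level a quarter turn from its start, nutmeg in the middle, with the lip tip measured about 5 mm from the centre of the mortar's mouth and about 45 mm above the rim.

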